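# Put the pastry tools away in their trays

### The job

Sort the washed pastry tools into their trays: the two round cutters stand in the round pan with the small cutter inside the large one, the mini loaf tin stands lengthwise in the oblong tray, and the two roll stamps stand in the divided tray, knobs up, one in each bay (either way round). Everything must stand upright and flat on its tray's floor, let go; leave the sugar shaker and the timer where they are.

Things in the scene. Friction and masses are not known exactly. Their poses are not given: they have to be found in the camera images.
- large_cutter: Large round pastry cutter: a plain bright steel ring standing on the table, open top and bottom, outer diameter 64 mm, inner 58 mm, 45 mm high. Loose, about 70 g. z is the ring's axis. Origin: centre of the underside; z up.
- small_cutter: Small round pastry cutter: a plain bright steel ring, open top and bottom, outer diameter 38 mm, inner 32 mm, 45 mm high. Loose, about 40 g. It stands inside the large cutter with about 10 mm to spare all round. z is the ring's axis. Origin: centre of the underside; z up.
- loaf_tin: Mini loaf tin: a dark steel open-topped rectangular tin, 92 mm long (its x), 50 mm wide (its y), 38 mm high, upright walls 3 mm thick with a 0.5 mm proud rolled rim. Loose, about 100 g. Origin: centre of the underside; z up.
- round_stamp: Round roll stamp: a flat aluminium disc 50 mm in diameter, 14 mm thick, with an upright cylindrical wooden knob 25 mm in diameter on its centre, from 14 to 56 mm above the underside (straight-sided up to 50 mm). Loose, about 90 g. Origin: centre of the underside; z up.
- square_stamp: Square roll stamp: a flat aluminium plate 46 x 46 mm (sides along its x and y), 14 mm thick, with the same upright wooden knob, 25 mm in diameter, from 14 to 56 mm above the underside (straight-sided up to 50 mm). Loose, about 90 g. Origin: centre of the underside; z up.
- round_pan: Round shallow steel pan, the place of the two cutters: outer diameter 120 mm, inner 112 mm, rim 14 mm high, floor 3 mm thick (inner floor 3 mm above the origin). It does not move. Origin: centre of the underside; z up.
- divided_tray: Aluminium tray with a divider, the place of the two stamps: 84 mm (its x) by 156 mm (its y), walls and divider 4 mm thick and 14 mm high, floor 3 mm thick (inner floor 3 mm above the origin). The divider lies along x through the middle and makes two bays, each 76 mm (x) by 74 mm (y), centred at y = +39 mm and y = -39 mm. It does not move. Origin: centre of the underside; z up.
- oblong_tray: Aluminium oblong tray without divider, the place of the loaf tin: 124 mm long (its x) by 82 mm (its y), inside 116 x 74 mm, walls 4 mm thick and 14 mm high, floor 3 mm thick (inner floor 3 mm above the origin). It does not move. Origin: centre of the underside; z up.
- sugar_shaker: Bystander: an upright aluminium sugar shaker with a domed top, 60 mm in diameter, 99 mm high; loose. Leave it alone. Origin: centre of the underside; z up.
- timer: Bystander: a white square kitchen timer with a black dial, 62 x 62 mm, 34 mm high; loose. Leave it alone. Origin: centre of the underside; z up.

How it is judged (in metres and radians):
At the end, for the whole second after the job is handed in: Flat (under 0.1 rad, resting on the floor): large cutter within 30 mm of pan centre, small within 14 mm of its axis; loaf tin within 20/18 mm and 0.4 rad of oblong tray; stamps one per bay, 22-56 mm from divider, within 20 mm of midline. All at rest, bystanders upright, moved under 30 mm (horizontal distance between large_cutter and round_pan below 0.03 m and horizontal distance between small_cutter and large_cutter below 0.014 m and z of large_cutter in the frame of round_pan between 0.0005 and 0.007 m and angle between each of large_cutter, small_cutter, loaf_tin, round_stamp, square_stamp's own z axis and vertical below 0.1 rad and z of small_cutter in the frame of round_pan between 0.0005 and 0.007 m and x of loaf_tin in the frame of oblong_tray between -0.02 and 0.02 m and y of loaf_tin in the frame of oblong_tray between -0.018 and 0.018 m and z of loaf_tin in the frame of oblong_tray between 0.0005 and 0.007 m and angle between the x axis of loaf_tin and the x axis of oblong_tray, either way round below 0.4 rad and z of round_stamp in the frame of divided_tray between 0.0005 and 0.007 m and z of square_stamp in the frame of divided_tray between 0.0005 and 0.007 m and ((x of round_stamp in the frame of divided_tray between -0.02 and 0.02 m and y of round_stamp in the frame of divided_tray between 0.022 and 0.056 m and x of square_stamp in the frame of divided_tray between -0.02 and 0.02 m and y of square_stamp in the frame of divided_tray between -0.056 and -0.022 m) or (x of round_stamp in the frame of divided_tray between -0.02 and 0.02 m and y of round_stamp in the frame of divided_tray between -0.056 and -0.022 m and x of square_stamp in the frame of divided_tray between -0.02 and 0.02 m and y of square_stamp in the frame of divided_tray between 0.022 and 0.056 m)) and linear speed of each of large_cutter, small_cutter, loaf_tin, round_stamp, square_stamp below 0.02 m/s and angular speed of each of large_cutter, small_cutter, loaf_tin, round_stamp, square_stamp below 0.2 rad/s and distance of each of sugar_shaker, timer from where it was at the start of the episode below 0.03 m and angle between each of sugar_shaker, timer's own z axis and vertical below 0.2 rad); the robot touches nothing.
It fails at once if the sugar shaker is pushed more than 30 mm or knocked over (distance of sugar_shaker from where it was at the start of the episode above 0.03 m or angle between sugar_shaker's own z axis and vertical above 0.4 rad).
It fails at once if the timer is pushed more than 30 mm or knocked over (distance of timer from where it was at the start of the episode above 0.03 m or angle between timer's own z axis and vertical above 0.4 rad).
It also fails if it takes over 118 s, if anything falls off the work surface, if the arm or the gripper's body presses on something with over 40 N, if the wrist force passes 120 N, or if a joint passes its speed limit or range.

### The arm

A 7-joint arm with a two-finger parallel gripper is mounted at the origin on the work surface. World frame = base frame: x ahead of the robot, y to its left, z up, the work surface at z = 0. Lengths are in mm, angles in rad, forces in N, time in s.
With the tool pointing down it reaches from about 425 to 950 mm from the base axis. Payload 16.7 kg.
Tool frame: the origin (TCP) lies between the finger pads; the fingertips stand 14 mm ahead of it and the grasp point (between the pads) lies 5 mm behind it (r.tip_reach is the distance from the TCP to the fingertips, in mm); z points along the fingers, y is the line along which they close (so a half turn about z gives the same grasp; the last joint's range is limited). The gripper opens to 94 mm and grips with 3 to 60 N. Pads are 16 mm wide; open, the fingers measure 119 mm over their backs; the gripper's body (75 mm by 177 mm) begins 78 mm behind the grasp point.
Start: joints at [-1.315, 0.426, 0.074, 1.606, -0.034, 1.111, -0.067], TCP at [266.459, 620.141, 219.467] pointing down, gripper open.
Joint ranges: [-2.85, 2.85], [-0.5, 2.14], [-1.23, 1.37], [0.21, 2.46], [-1.02, 4.16], [0.16, 2.05], [-2.73, 2.73]. Speed limits (rad/s): [1.89, 1.89, 2.39, 2.39, 3.01, 3.01, 3.01].

### API

Orientations are given as [roll, pitch, yaw] about the fixed x, y, z axes, in that order (R = Rz(yaw) Ry(pitch) Rx(roll)).
In Python, from rig import r gives the robot as it stands.
- The arm moves only by the tool jog_arm, never from a script. Its argument "deltas" is a list of rows, each a list of 7 numbers: the shift along the tool's x, y, z in units of 500 mm (1.0 is 500 mm), then the turn, a rotation vector about the tool's x, y, z in units of 90 degrees (1.0 is 90 degrees), then the opening, from 0 (shut) to 1 (fully open). A call has 1 to 5 rows; each row is the pose to reach, as a shift and turn from the pose commanded when the call began, along the tool's axes at that moment; what a row does not reach only later rows make up. A row lasts 1/12 s, in which the tool goes at most 41.7 mm and 7.16 degrees, less where a joint would pass 70% of its speed; a pose out of reach is approached as far as the arm can. A call with a number of a shift or a turn outside -1 to 1 is refused whole. A call with a gripper value outside its range is refused whole. The fingers move at their own pace and stop on an object; "grip_force" is the grip in N (left out, the last holds). Time passes only in rows, so rows that repeat a pose let the fingers close. It gives the time, the measured TCP pose, the force, the opening and the grip force at its end, in the units of the state.
- r.observe(): the state, without advancing time (a new reading comes with each control period).
- r.capture(name): name is "scene" or "side" or "wrist"; returns the picture (420x560x3 uint8, red, green, blue); there is no depth.
- r.camera_model(name): a dict with "fx", "fy", "cx", "cy" (pixels), "eye" and "orientation" of the camera in the world. Camera axes: x right, y down, z forward; pixel columns grow to the right and rows downward; lengths in mm; the calibration is good to about 2 mm. A picture is of the moment at which its call begins: read the wrist's pose just before it. camera_model takes no time and is no camera call; for the wrist camera it gives the pose at the moment of the call.
- r.sign_off(): hands the job in; it is judged then, once.
Trained networks look in the newest picture that a camera, given by its name, has taken for a name from the list of things; names that differ only in an ending like _2 or _b are one class to them, and where a whole thing is asked for, a point or a joint stands for the part that bears it (a point fixed in the world has none). Each returns a list of dicts, best first, with "confidence" (0 to 1); they miss things now and then, are a little off and sometimes report something else, mostly with a low value. They report only what shows in the picture. A call takes as long as a camera call.
- r.cut_out(name, camera): "pixels" (420x560 bool, what is visible of it) and "uv" ([column, row] in pixels, amid what is visible of it).
The state is a dict: "t": time; "q": joint angles; "joint_vel": joint speeds; "tau": joint torques, N m; "eef_pos": TCP position; "orientation": TCP orientation; "ft_force": force on the tool from outside, world axes, zero at the start; "wrist_torque": the same for the moment, N m; "finger_gap": finger opening in mm; "finger_force": force on a finger pad.
Only numpy, scipy, OpenCV 4.12 (cv2) and the standard library are available. Lean on these libraries where they do the work, as an engineer would, in place of code of your own. Each camera call takes 0.05 s, during which the arm holds its last target. There are 200 camera calls.

## Working session

There is one attempt and no reset: what is moved stays moved. The work goes in short steps, Python scripts to look and compute and a tool call to move; the robot and the scene stay as the last step left them, time stands still between calls to the robot, and variables do not carry over. Pictures are saved under pics/ and viewed, at most 14 in all, crops included, and the job is handed in when it is done.

Besides the shell and the picture viewer there is one more tool, called after "Emit:" in YAML: its name, and indented under it one key for each argument. jog_arm: Moves the arm, as the interface text tells. Its arguments: {"type":"object","properties":{"deltas":{"type":"array","items":{"type":"array","items":{"type":"number"}}},"grip_force":{"type":"number"}},"required":["deltas"]}

```bash
mkdir -p pics
python3 - <<'E'
from rig import r
import cv2
o=r.observe();print({k:o[k] for k in('t','eef_pos','orientation','finger_gap')})
for n in("scene","side"):
    cv2.imwrite(f"pics/{n}0.png",r.capture(n)[:,:,::-1]);m=r.camera_model(n);print(n,m)
    for k in "large_cutter small_cutter loaf_tin round_stamp square_stamp round_pan divided_tray oblong_tray sugar_shaker timer".split():
        print(k,[(round(d['confidence'],2),[round(float(v)) for v in d['uv']],int(d['pixels'].sum())) for d in r.cut_out(k,n)][:3])
print(r.camera_model("wrist"),r.observe()['t'])
E
```

```text
{'t': 0.0, 'eef_pos': array([266.32170302, 619.7785953 , 218.76264493]), 'orientation': array([-3.14029911e+00,  1.08927749e-04,  2.73576067e+00]), 'finger_gap': 94.24709453565926}
scene {'fx': 417.57035130663763, 'fy': 417.57035130663763, 'cx': 283.4892489282236, 'cy': 208.6177002161997, 'eye': array([1054.40093745, -560.34971925,  746.18564413]), 'orientation': array([-2.30277993,  0.01074444,  0.72250032])}
large_cutter [(0.6, [197, 241], 705), (0.24, [298, 179], 299)]
small_cutter [(0.82, [247, 208], 289)]
loaf_tin [(0.76, [327, 148], 557)]
round_stamp [(0.61, [145, 279], 432)]
square_stamp [(0.71, [296, 184], 319), (0.65, [144, 276], 484), (0.55, [395, 150], 658)]
round_pan [(0.62, [236, 298], 2151), (0.22, [136, 356], 1145)]
divided_tray [(0.93, [304, 234], 1694), (0.73, [394, 146], 634)]
oblong_tray [(0.58, [358, 189], 980)]
sugar_shaker [(0.64, [394, 149], 669)]
timer [(0.6, [248, 204], 230)]
side {'fx': 441.5434799529578, 'fy': 441.5434799529578, 'cx': 274.54665012825245, 'cy': 214.0106539023576, 'eye': array([  11.87341796, -648.5740954 ,  791.348115  ]), 'orientation': array([-2.3210016 , -0.01134021, -0.64159492])}
large_cutter [(0.71, [298, 270], 716)]
small_cutter [(0.68, [254, 234], 332)]
loaf_tin [(0.67, [180, 162], 665), (0.59, [302, 203], 1430)]
round_stamp [(0.59, [340, 322], 564)]
square_stamp []
round_pan [(0.68, [433, 330], 888), (0.65, [361, 259], 1687), (0.15, [255, 231], 327)]
divided_tray [(0.56, [301, 202], 1497)]
oblong_tray [(0.92, [251, 166], 908)]
sugar_shaker []
timer [(0.62, [433, 328], 999)]
{'fx': 317.02643275330684, 'fy': 317.02643275330684, 'cx': 278.48542365077776, 'cy': 216.4054960400886, 'eye': array([199.0498217 , 649.67796513, 385.84286789]), 'orientation': array([ 2.88480575e+00, -5.34034600e-04,  1.16395469e+00])} 1.1
```

View pics/scene0.png

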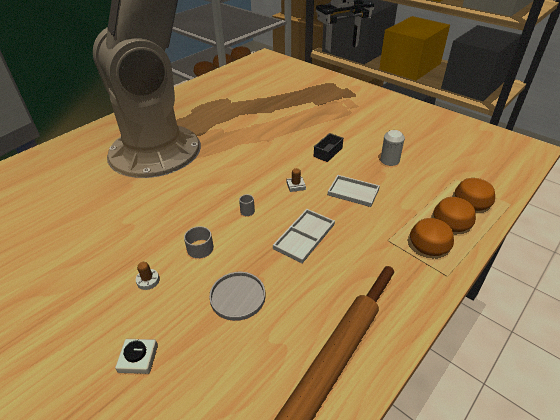

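View pics/side0.png

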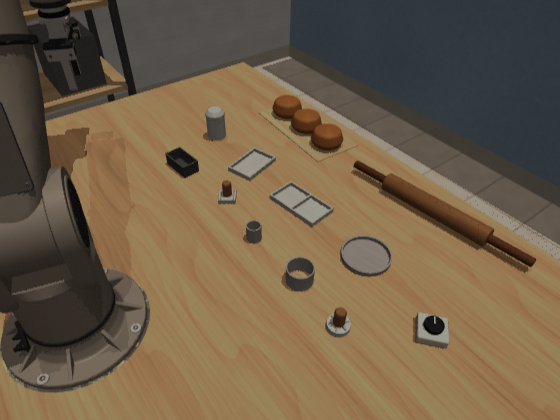

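The pictures show all ten things clearly. In the scene view these are the timer (137,356), round stamp (147,276), large cutter (199,242), small cutter (247,205), pan (238,296), divided tray (304,235), square stamp (296,183), oblong tray (354,190), tin (328,147) and shaker (393,148). I'll reject masks that don't fit and fit poses to the rest.

```bash
cat > h.py <<'E'
from rig import r
import numpy as np, cv2
from scipy.spatial.transform import Rotation as R
from scipy.optimize import minimize
def cyl(d,z0,z1): 
    a=np.linspace(0,2*np.pi,40,endpoint=False); c=np.c_[np.cos(a),np.sin(a)]*d/2
    return np.vstack([np.c_[c,0*a+z] for z in(z0,z1)])
def box(x,y,z0,z1): return np.array([[i*x/2,j*y/2,z] for i in(-1,1) for j in(-1,1) for z in(z0,z1)],float)
M=dict(large_cutter=cyl(64,0,45),small_cutter=cyl(38,0,45),loaf_tin=box(93,51,0,38),
 round_stamp=np.vstack([cyl(50,0,14),cyl(25,14,56)]),square_stamp=np.vstack([box(46,46,0,14),cyl(25,14,56)]),
 round_pan=cyl(120,0,14),divided_tray=box(84,156,0,14),oblong_tray=box(124,82,0,14),sugar_shaker=cyl(60,0,90),timer=box(62,62,0,34))
YAW={'loaf_tin','square_stamp','divided_tray','oblong_tray','timer'}
def proj(m,P):
    c=(P-m['eye'])@R.from_euler('xyz',m['orientation']).as_matrix()
    return np.c_[m['fx']*c[:,0]/c[:,2]+m['cx'],m['fy']*c[:,1]/c[:,2]+m['cy']]
def ray(m,uv,z):
    d=R.from_euler('xyz',m['orientation']).as_matrix()@[(uv[0]-m['cx'])/m['fx'],(uv[1]-m['cy'])/m['fy'],1]
    return m['eye']+d*(z-m['eye'][2])/d[2]
def hull(p): return cv2.convexHull(p.astype(np.float32))
def fit(name,views,p0=None):   # views: list of (model, mask)
    hs=[]
    for m,k in views:
        c=max(cv2.findContours(k.astype(np.uint8),cv2.RETR_EXTERNAL,cv2.CHAIN_APPROX_NONE)[0],key=cv2.contourArea)
        hs.append(hull(c[:,0,:]))
    P=M[name]
    def cost(p):
        X=P@R.from_euler('z',p[2]/50).as_matrix().T+[p[0],p[1],0]; s=0
        for (m,k),h in zip(views,hs):
            g=hull(proj(m,X)); i=cv2.intersectConvexConvex(g,h)[0]; s+=1-i/(cv2.contourArea(g)+cv2.contourArea(h)-i+1e-9)
        return s/len(views)
    if p0 is None: 
        m,k=views[0]; v,u=np.nonzero(k); p0=ray(m,[u.mean(),v.mean()],P[:,2].max()/2)[:2]
    best=None
    for y in (np.arange(0,np.pi,np.pi/6) if name in YAW else [0]):
        s=minimize(cost,[*p0[:2],y*50],method='Nelder-Mead',options=dict(initial_simplex=np.array([[*p0[:2],y*50]]*4)+np.vstack([[0,0,0],np.diag([12,12,12])]),xatol=.2,fatol=1e-4))
        if best is None or s.fun<best.fun: best=s
    return best.x[0],best.x[1],best.x[2]/50,best.fun
def look(name,cam,uv=None,rad=25):
    ds=r.cut_out(name,cam)
    if uv is not None: ds=[d for d in ds if np.hypot(*(np.array(d['uv'])-uv))<rad]
    return ds[0]['pixels'] if ds else None
def go(x,y,z,yaw=None):
    """tool-frame jog to world TCP target, tool down; yaw = direction of tool y (closing line)"""
    o=r.observe(); A=R.from_euler('xyz',o['orientation']); 
    t=A.inv().apply(np.array([x,y,z])-o['eef_pos'])/500
    ty=A.as_matrix()[:,1]; cur=np.arctan2(ty[1],ty[0])
    if yaw is None: yaw=cur
    d=(yaw-cur+np.pi/2)%np.pi-np.pi/2
    yt=[np.cos(cur+d),np.sin(cur+d),0]
    B=np.c_[np.cross(yt,[0,0,-1]),yt,[0,0,-1]]
    w=(A.inv()*R.from_matrix(B)).as_rotvec()/(np.pi/2)
    print('go',[float(v) for v in np.round(np.r_[t,w],3)],'|rows',np.ceil(max(np.linalg.norm(t)*500/41.7,np.linalg.norm(w)*90/7.16)),'q7 %.2f'%o['q'][6],'dyaw %.2f'%d)
    return np.round(np.r_[t,w],3)
E
python3 - <<'E'
from h import *
S=dict(timer=(137,356),round_stamp=(147,276),large_cutter=(199,242),small_cutter=(247,205),round_pan=(238,296),divided_tray=(304,235),square_stamp=(296,183),oblong_tray=(354,190),loaf_tin=(328,147),sugar_shaker=(393,148))
D=dict(loaf_tin=(181,162),sugar_shaker=(215,125),oblong_tray=(252,163),square_stamp=(227,192),divided_tray=(301,203),small_cutter=(254,232),large_cutter=(300,274),round_pan=(366,256),round_stamp=(339,321),timer=(433,328))
for n in S:
    V=[]
    for cam,T in(("scene",S),("side",D)):
        k=look(n,cam,T[n])
        if k is not None: V.append((r.camera_model(cam),k))
    tri=[ray(r.camera_model(c),T[n],20)[:2].round() for c,T in(("scene",S),("side",D))]
    print(n,len(V),np.round(fit(n,V),2) if V else None,*tri)
print(r.observe()['t'])
go(600,300,300,0)
E
```

```text
timer 1 [ 5.7216e+02 -4.4475e+02  6.2000e-01  2.1000e-01] [ 579. -449.] [ 571. -449.]
round_stamp 2 [ 4.2637e+02 -3.2434e+02  3.6000e-01  1.5000e-01] [ 433. -324.] [ 429. -324.]
large_cutter 2 [ 4.3933e+02 -1.8317e+02  7.0000e-02  8.0000e-02] [ 440. -181.] [ 442. -182.]
small_cutter 2 [ 4.3231e+02 -1.3010e+01  1.6000e-01  8.0000e-02] [432. -11.] [435. -13.]
round_pan 2 [ 6.1145e+02 -2.2137e+02 -1.0000e-02  4.0000e-02] [ 624. -229.] [ 601. -231.]
divided_tray 2 [6.0509e+02 1.3830e+01 1.4000e-01 4.0000e-02] [615.   1.] [596.   2.]
square_stamp 1 [4.6118e+02 1.5459e+02 8.7000e-01 1.0000e-01] [470. 144.] [463. 155.]
oblong_tray 2 [5.9847e+02 2.3688e+02 3.1000e-01 6.0000e-02] [610. 223.] [592. 223.]
loaf_tin 2 [4.2765e+02 3.4916e+02 1.6900e+00 6.0000e-02] [429. 346.] [427. 349.]
sugar_shaker 1 [5.9651e+02 4.3839e+02 2.2000e-01 8.0000e-02] [585. 472.] [612. 465.]
2.1
go [-0.866, -0.325, -0.161, 0.0, -0.0, 0.742] |rows 12.0 q7 -0.07 dyaw -1.16
```

```bash
cat >> h.py <<'E'
def plan(*wps):
    """wps (x,y,z,closing yaw): prints the jog calls, <=5 rows each"""
    o=r.observe(); A=R.from_euler('xyz',o['orientation']); p=np.array(o['eef_pos']); print('t',o['t'],'at',p.round(1),'q7 %.2f'%o['q'][6],'gap %.1f'%o['finger_gap'])
    for x,y,z,yaw in wps:
        ty=A.as_matrix()[:,1]; cur=np.arctan2(ty[1],ty[0]); d=(yaw-cur+np.pi/2)%np.pi-np.pi/2
        yt=[np.cos(cur+d),np.sin(cur+d),0]; B=R.from_matrix(np.c_[np.cross(yt,[0,0,-1]),yt,[0,0,-1]]); q=np.array([x,y,z],float)
        n=np.ceil(1.03*max(np.linalg.norm(q-p)/41.7,np.degrees((A.inv()*B).magnitude())/7.16)); c=int(max(1,np.ceil(n/5)))
        rv=(A.inv()*B).as_rotvec(); A0,p0=A,p
        for i in range(1,c+1):
            A1=A0*R.from_rotvec(rv*i/c); p1=p0+(q-p0)*i/c
            print('  ->',wp(x,y,z),'rows %d'%np.ceil(n/c),[float(v) for v in np.round(np.r_[A.inv().apply(p1-p)/500,(A.inv()*A1).as_rotvec()/(np.pi/2)],3)])
            A,p=A1,p1
def wp(*a): return tuple(round(float(v)) for v in a)
E
python3 -c "
from h import *
plan((450,330,200,.12))"
```

```text
t 2.1 at [266.5 620.2 219.5] q7 -0.07 gap 94.0
  -> (450, 330, 200) rows 5 [-0.283, -0.194, 0.019, 0.0, -0.0, 0.333]
  -> (450, 330, 200) rows 5 [-0.342, -0.027, 0.019, 0.0, -0.0, 0.333]
```

Emit:
jog_arm:
  deltas:
    - [-0.283, -0.194, 0.019, 0, 0, 0.333, 1]
    - [-0.283, -0.194, 0.019, 0, 0, 0.333, 1]
    - [-0.283, -0.194, 0.019, 0, 0, 0.333, 1]
    - [-0.283, -0.194, 0.019, 0, 0, 0.333, 1]
    - [-0.283, -0.194, 0.019, 0, 0, 0.333, 1]
  grip_force: 15

```text
t: 2.52
eef_pos: [362.9, 468.5, 210.1]
orientation: [-3.142, 0.002, 2.197]
ft_force: [0.8, -0.7, 1.9]
finger_gap: 94.5
finger_force: 0.0
```

Emit:
jog_arm:
  deltas:
    - [-0.342, -0.027, 0.019, 0, 0, 0.333, 1]
    - [-0.342, -0.027, 0.019, 0, 0, 0.333, 1]
    - [-0.342, -0.027, 0.019, 0, 0, 0.333, 1]
    - [-0.342, -0.027, 0.019, 0, 0, 0.333, 1]
    - [-0.342, -0.027, 0.019, 0, 0, 0.333, 1]

```text
t: 2.93
eef_pos: [453.4, 323.5, 200.7]
orientation: [3.14, 0.002, 1.675]
ft_force: [-0.2, -0.9, 0.4]
finger_gap: 94.1
finger_force: 0.0
```

```bash
cat >> h.py <<'E'
def wristfit(name,guess,pic=None):
    m=r.camera_model("wrist"); im=r.capture("wrist")
    if pic: cv2.imwrite(f"pics/{pic}.png",im[:,:,::-1])
    uv=proj(m,np.array([[*guess,20.]]))[0]; k=look(name,"wrist",uv,70)
    if k is None: print(name,'not found near',uv.round(),[d['uv'] for d in r.cut_out(name,"wrist")]); return
    f=fit(name,[(m,k)],guess); print(name,'uv',uv.round(),'fit',np.round(f,3)); return f
E
python3 -c "
from h import *
f=wristfit('loaf_tin',(428,349),'w_tin')
wristfit('square_stamp',(463,154))
if f:
  c=f[2]+np.pi/2; plan((f[0],f[1],130,c),(f[0],f[1],29,c)) "
```

```text
loaf_tin uv [257. 177.] fit [4.29478e+02 3.48626e+02 1.66800e+00 4.30000e-02]
square_stamp uv [272. 337.] fit [ 4.58851e+02  1.94959e+02 -3.50000e-02  8.30000e-01]
t 3.1333 at [449.3 331.  200.6] q7 -0.51 gap 94.0
  -> (429, 349, 130) rows 2 [0.04, -0.035, 0.141, -0.0, -0.0, 0.015]
  -> (429, 349, 29) rows 3 [-0.0, -0.0, 0.202, 0.0, -0.0, 0.0]
```

View pics/w_tin.png

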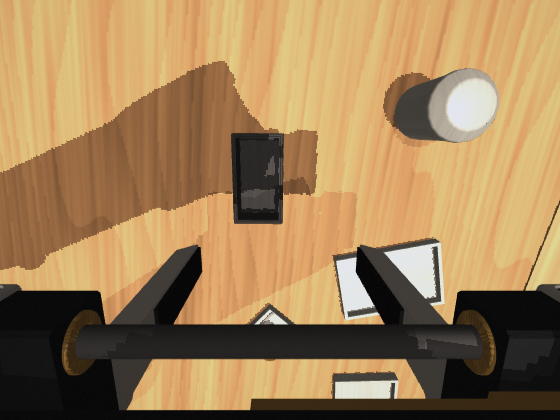

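The wrist picture shows the tin at (257,177), between the fingers' lines. It agrees with the outer cameras to 2 mm, so I'll grasp it.

Emit:
jog_arm:
  deltas:
    - [0.04, -0.035, 0.141, 0, 0, 0.015, 1]
    - [0.04, -0.035, 0.141, 0, 0, 0.015, 1]
    - [0.04, -0.035, 0.141, 0, 0, 0.015, 1]

```text
t: 3.38
eef_pos: [425.2, 349.1, 125.1]
orientation: [-3.136, 0.004, 1.672]
ft_force: [-1.7, 0.5, -1.2]
finger_gap: 93.9
finger_force: 0.0
```

Emit:
jog_arm:
  deltas:
    - [0, 0, 0.1, 0, 0, 0, 1]
    - [0, 0, 0.17, 0, 0, 0, 1]
    - [0, 0, 0.202, 0, 0, 0, 1]
    - [0, 0, 0.202, 0, 0, 0, 0.4]
    - [0, 0, 0.202, 0, 0, 0, 0.4]

```text
t: 3.8
eef_pos: [430.1, 348.4, 29.6]
orientation: [-3.141, 0.001, 1.668]
ft_force: [-0.1, -0.5, 0.1]
finger_gap: 84.3
finger_force: 0.0
```

Emit:
jog_arm:
  deltas:
    - [0, 0, 0, 0, 0, 0, 0.4]
    - [0, 0, 0, 0, 0, 0, 0.4]
    - [0, 0, 0, 0, 0, 0, 0.4]

```text
t: 4.05
eef_pos: [430.7, 348.8, 30.7]
orientation: [3.14, -0.002, 1.666]
ft_force: [0.6, 0.5, 0.2]
finger_gap: 64.2
finger_force: 0.0
```

Emit:
jog_arm:
  deltas:
    - [0, 0, 0, 0, 0, 0, 0.4]
    - [0, 0, 0, 0, 0, 0, 0.4]
    - [0, 0, 0, 0, 0, 0, 0.4]
    - [0, 0, 0, 0, 0, 0, 0.4]
    - [0, 0, -0.06, 0, 0, 0, 0.4]

```text
t: 4.47
eef_pos: [428.0, 346.3, 55.8]
orientation: [-3.137, 0.004, 1.667]
ft_force: [-1.0, -0.6, -0.5]
finger_gap: 49.9
finger_force: 15.0
```

```bash
python3 -c "
from h import *
c=.31-np.pi/2
plan((430,349,100,.097),(480,280,100,c),(598.5,237,100,c),(598.5,237,40,c),(598.5,237,33,c))"
```

```text
t 4.4667 at [428.  346.3  55.8] q7 -0.50 gap 49.9
  -> (430, 349, 100) rows 2 [0.005, 0.004, -0.088, -0.003, 0.003, -0.001]
  -> (480, 280, 100) rows 4 [-0.049, 0.029, -0.0, 0.0, -0.0, 0.288]
  -> (480, 280, 100) rows 4 [-0.032, 0.047, -0.0, 0.0, -0.0, 0.288]
  -> (480, 280, 100) rows 4 [-0.008, 0.056, 0.0, 0.0, -0.0, 0.288]
  -> (598, 237, 100) rows 4 [0.199, 0.154, -0.0, 0.0, 0.0, -0.0]
  -> (598, 237, 40) rows 2 [-0.0, -0.0, 0.12, 0.0, -0.0, -0.0]
  -> (598, 237, 33) rows 1 [0.0, -0.0, 0.014, 0.0, 0.0, 0.0]
```

Emit:
jog_arm:
  deltas:
    - [0, 0, -0.088, 0, 0, 0, 0.4]
    - [0, 0, -0.088, 0, 0, 0, 0.4]

```text
t: 4.63
eef_pos: [432.3, 349.4, 108.6]
orientation: [3.137, -0.004, 1.665]
ft_force: [2.2, 0.9, 0.3]
finger_gap: 49.6
finger_force: 15.0
```

Emit:
jog_arm:
  deltas:
    - [-0.049, 0.029, 0, 0, 0, 0.288, 0.4]
    - [-0.049, 0.029, 0, 0, 0, 0.288, 0.4]
    - [-0.049, 0.029, 0, 0, 0, 0.288, 0.4]
    - [-0.049, 0.029, 0, 0, 0, 0.288, 0.4]

```text
t: 4.97
eef_pos: [447.0, 324.5, 103.2]
orientation: [3.141, -0.001, 1.206]
ft_force: [0.1, 0.2, -0.4]
finger_gap: 49.8
finger_force: 15.0
```

Emit:
jog_arm:
  deltas:
    - [-0.032, 0.047, 0, 0, 0, 0.288, 0.4]
    - [-0.032, 0.047, 0, 0, 0, 0.288, 0.4]
    - [-0.032, 0.047, 0, 0, 0, 0.288, 0.4]
    - [-0.032, 0.047, 0, 0, 0, 0.288, 0.4]

```text
t: 5.3
eef_pos: [463.4, 301.4, 103.1]
orientation: [-3.142, -0.0, 0.753]
ft_force: [-0.2, -0.1, -1.5]
finger_gap: 49.9
finger_force: 15.0
```

Emit:
jog_arm:
  deltas:
    - [-0.008, 0.056, 0, 0, 0, 0.288, 0.4]
    - [-0.008, 0.056, 0, 0, 0, 0.288, 0.4]
    - [-0.008, 0.056, 0, 0, 0, 0.288, 0.4]
    - [-0.008, 0.056, 0, 0, 0, 0.288, 0.4]

```text
t: 5.63
eef_pos: [479.8, 278.3, 103.1]
orientation: [-3.141, -0.0, 0.301]
ft_force: [-0.3, 0.6, -1.3]
finger_gap: 50.3
finger_force: 15.0
```

Emit:
jog_arm:
  deltas:
    - [0.199, 0.154, 0, 0, 0, 0, 0.4]
    - [0.199, 0.154, 0, 0, 0, 0, 0.4]
    - [0.199, 0.154, 0, 0, 0, 0, 0.4]
    - [0.199, 0.154, 0, 0, 0, 0, 0.4]
    - [0.199, 0.154, 0, 0, 0, 0, 0.4]

```text
t: 6.05
eef_pos: [599.8, 233.3, 102.8]
orientation: [3.14, -0.001, 0.305]
ft_force: [-1.4, -0.3, -1.7]
finger_gap: 49.8
finger_force: 15.0
```

```bash
python3 -c "
from h import *
cv2.imwrite('pics/w_tray.png',r.capture('wrist')[:,:,::-1])
c=.31-np.pi/2
plan((598.5,237,40,c),(598.5,237,33,c))"
```

```text
t 6.1 at [598.2 234.6 102.6] q7 -1.35 gap 49.6
  -> (598, 237, 40) rows 2 [0.002, -0.004, 0.125, 0.0, 0.0, -0.002]
  -> (598, 237, 33) rows 1 [0.0, -0.0, 0.014, 0.0, 0.0, 0.0]
```

View pics/w_tray.png

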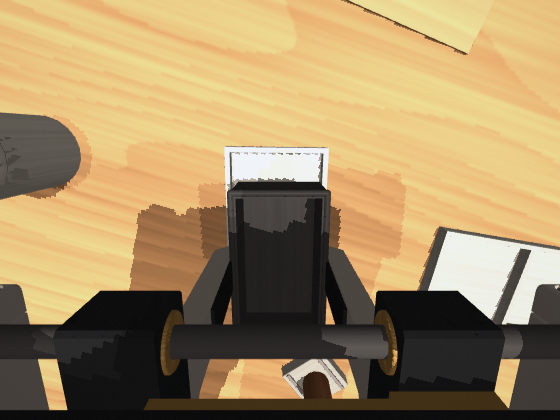

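The held tin at (278,250) lies in line with the tray at (278,165). I'll lower it and let go.

Emit:
jog_arm:
  deltas:
    - [0.002, -0.004, 0.07, 0, 0, 0, 0.4]
    - [0.002, -0.004, 0.11, 0, 0, 0, 0.4]
    - [0.002, -0.004, 0.128, 0, 0, 0, 0.4]
    - [0.002, -0.004, 0.138, 0, 0, 0, 0.4]
    - [0.002, -0.004, 0.138, 0, 0, 0, 0.4]

```text
t: 6.52
eef_pos: [597.5, 238.2, 33.8]
orientation: [-3.142, 0.001, 0.31]
ft_force: [0.2, 0.4, -0.9]
finger_gap: 50.0
finger_force: 15.0
```

Emit:
jog_arm:
  deltas:
    - [0, 0, 0, 0, 0, 0, 0.4]
    - [0, 0, 0, 0, 0, 0, 0.75]
    - [0, 0, 0, 0, 0, 0, 0.75]
    - [0, 0, 0, 0, 0, 0, 0.75]
    - [0, 0, 0, 0, 0, 0, 0.75]

```text
t: 6.93
eef_pos: [598.4, 237.9, 34.5]
orientation: [-3.141, -0.001, 0.309]
ft_force: [-0.2, 0.3, 0.0]
finger_gap: 69.6
finger_force: 0.0
```

Emit:
jog_arm:
  deltas:
    - [0, 0, -0.08, 0, 0, 0, 0.75]
    - [0, 0, -0.16, 0, 0, 0, 0.75]
    - [0, 0, -0.24, 0, 0, 0, 0.75]
    - [0, 0, -0.24, 0, 0, 0, 0.75]

```text
t: 7.27
eef_pos: [601.5, 238.1, 161.4]
orientation: [-3.14, -0.009, 0.308]
ft_force: [1.4, 0.9, 0.5]
finger_gap: 70.8
finger_force: 0.0
```

```bash
python3 -c "
from h import *
for c,uv in(('scene',(354,185)),('side',(252,160))):
    r.capture(c); k=look('loaf_tin',c,uv,20); 
    print(c,k is not None and np.round(fit('loaf_tin',[(r.camera_model(c),k)]),2))
plan((500,160,190,.14))"
```

```text
scene [5.9475e+02 2.4327e+02 2.9000e-01 5.0000e-02]
side [6.0014e+02 2.4199e+02 3.4700e+00 5.0000e-02]
t 7.4667 at [597.6 237.9 153.3] q7 -1.39 gap 70.6
  -> (500, 160, 190) rows 4 [-0.078, 0.03, -0.024, -0.0, 0.0, -0.297]
  -> (500, 160, 190) rows 4 [-0.083, -0.009, -0.024, -0.0, 0.0, -0.297]
  -> (500, 160, 190) rows 4 [-0.07, -0.045, -0.024, -0.0, 0.0, -0.297]
```

Emit:
jog_arm:
  deltas:
    - [-0.078, 0.03, -0.024, 0, 0, -0.297, 0.75]
    - [-0.078, 0.03, -0.024, 0, 0, -0.297, 0.75]
    - [-0.078, 0.03, -0.024, 0, 0, -0.297, 0.75]
    - [-0.078, 0.03, -0.024, 0, 0, -0.297, 0.75]

```text
t: 7.8
eef_pos: [564.6, 211.2, 164.9]
orientation: [-3.141, 0.002, 0.782]
ft_force: [-0.3, -0.1, -0.7]
finger_gap: 70.1
finger_force: 0.0
```

Emit:
jog_arm:
  deltas:
    - [-0.083, -0.009, -0.024, 0, 0, -0.297, 0.75]
    - [-0.083, -0.009, -0.024, 0, 0, -0.297, 0.75]
    - [-0.083, -0.009, -0.024, 0, 0, -0.297, 0.75]
    - [-0.083, -0.009, -0.024, 0, 0, -0.297, 0.75]

```text
t: 8.13
eef_pos: [531.8, 185.3, 177.0]
orientation: [-3.14, 0.001, 1.249]
ft_force: [0.0, -0.5, -0.2]
finger_gap: 70.6
finger_force: 0.0
```

Emit:
jog_arm:
  deltas:
    - [-0.09, -0.11, -0.024, 0, 0, -0.297, 0.75]
    - [-0.09, -0.11, -0.024, 0, 0, -0.297, 0.75]
    - [-0.09, -0.11, -0.024, 0, 0, -0.297, 0.75]
    - [-0.09, -0.11, -0.024, 0, 0, -0.297, 0.75]

```text
t: 8.47
eef_pos: [464.4, 160.4, 189.3]
orientation: [-3.14, -0.0, 1.716]
ft_force: [0.6, 0.3, 0.2]
finger_gap: 70.8
finger_force: 0.0
```

```bash
python3 -c "
from h import *
f=wristfit('square_stamp',(463,155),'w_sq')
if f: plan((f[0],f[1],110,.14),(f[0],f[1],31,.14)) "
```

```text
square_stamp uv [277. 209.] fit [4.61703e+02 1.53231e+02 9.39000e-01 2.00000e-02]
t 8.5667 at [465.5 160.7 189.2] q7 -0.22 gap 71.0
  -> (462, 153, 110) rows 2 [-0.014, -0.009, 0.158, -0.001, 0.0, -0.0]
  -> (462, 153, 31) rows 2 [0.0, 0.0, 0.158, -0.0, 0.0, 0.0]
```

View pics/w_sq.png

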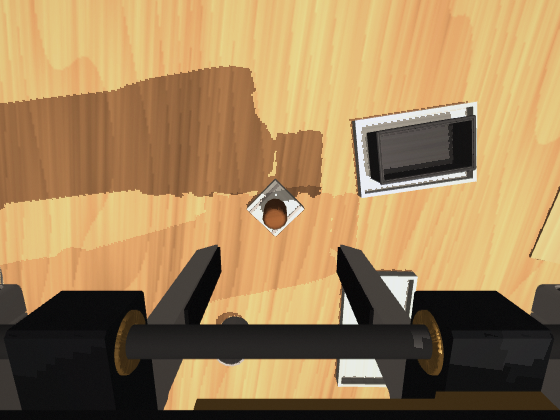

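The stamp is at (275,210) with its knob between the fingers, and the tin stands in its tray at (415,150). I'll grasp the knob.

Emit:
jog_arm:
  deltas:
    - [-0.014, -0.009, 0.158, 0, 0, 0, 0.5]
    - [-0.014, -0.009, 0.158, 0, 0, 0, 0.5]
    - [-0.014, -0.009, 0.24, 0, 0, 0, 0.5]
    - [-0.014, -0.009, 0.3, 0, 0, 0, 0.5]
    - [-0.014, -0.009, 0.316, 0, 0, 0, 0.5]

```text
t: 8.98
eef_pos: [460.1, 152.0, 27.7]
orientation: [-3.135, 0.003, 1.705]
ft_force: [-33.6, -7.3, 122.0]
finger_gap: 47.3
finger_force: 61.1
```

Emit:
jog_arm:
  deltas:
    - [0, 0, 0, 0, 0, 0, 0.1]
    - [0, 0, 0, 0, 0, 0, 0.1]
    - [0, 0, 0, 0, 0, 0, 0.1]
    - [0, 0, 0, 0, 0, 0, 0.1]
    - [0, 0, 0, 0, 0, 0, 0.1]

```text
t: 9.4
eef_pos: [462.9, 153.6, 32.5]
orientation: [3.141, -0.0, 1.708]
ft_force: [-0.2, -0.2, -1.4]
finger_gap: 24.8
finger_force: 15.0
```

Emit:
jog_arm:
  deltas:
    - [0, 0, 0, 0, 0, 0, 0.1]
    - [0, 0, 0, 0, 0, 0, 0.1]
    - [0, 0, -0.06, 0, 0, 0, 0.1]
    - [0, 0, -0.12, 0, 0, 0, 0.1]
    - [0, 0, -0.12, 0, 0, 0, 0.1]

```text
t: 9.82
eef_pos: [464.7, 154.0, 96.1]
orientation: [3.137, -0.002, 1.708]
ft_force: [2.2, 0.3, 0.2]
finger_gap: 24.7
finger_force: 15.0
```

```bash
python3 -c "
from h import *
plan((599.6,52.4,85,.14),(599.6,52.4,34,.14))"
```

```text
t 9.8167 at [464.7 154.   96.1] q7 -0.11 gap 24.7
  -> (600, 52, 85) rows 5 [-0.238, 0.239, 0.023, 0.003, -0.001, -0.002]
  -> (600, 52, 34) rows 2 [-0.0, -0.0, 0.102, 0.0, -0.0, -0.0]
```

That descent overshot and tapped the plate. I'll go down slower from here and grip higher.

Emit:
jog_arm:
  deltas:
    - [-0.238, 0.239, 0.02, 0, 0, 0, 0.1]
    - [-0.238, 0.239, 0.02, 0, 0, 0, 0.1]
    - [-0.238, 0.239, 0.02, 0, 0, 0, 0.1]
    - [-0.238, 0.239, 0.02, 0, 0, 0, 0.1]
    - [-0.238, 0.239, 0.02, 0, 0, 0, 0.1]

```text
t: 10.23
eef_pos: [602.0, 46.0, 82.0]
orientation: [3.139, 0.003, 1.703]
ft_force: [-1.6, 0.3, -0.4]
finger_gap: 24.6
finger_force: 15.0
```

```bash
python3 -c "
from h import *
cv2.imwrite('pics/w_dt.png',r.capture('wrist')[:,:,::-1])
plan((599.6,52.4,36,.14))"
```

```text
t 10.2833 at [599.8  48.   81.6] q7 0.21 gap 24.6
  -> (600, 52, 36) rows 2 [0.009, 0.001, 0.091, 0.001, 0.001, -0.005]
```

View pics/w_dt.png

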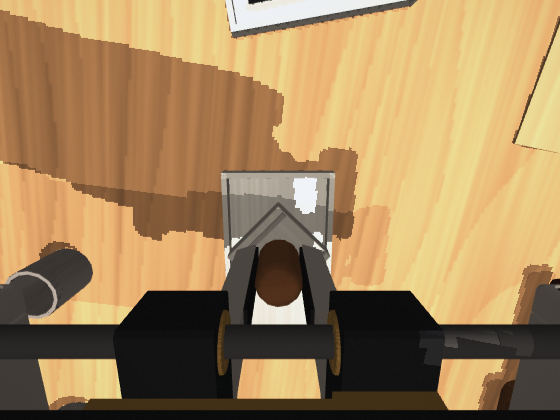

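The stamp (278,265) is laterally centred over the tray, whose far wall is at row 172. I'll lower gently.

Emit:
jog_arm:
  deltas:
    - [0.009, 0.001, 0.04, 0, 0, 0, 0.1]
    - [0.009, 0.001, 0.065, 0, 0, 0, 0.1]
    - [0.009, 0.001, 0.08, 0, 0, 0, 0.1]
    - [0.009, 0.001, 0.088, 0, 0, 0, 0.1]
    - [0.009, 0.001, 0.093, 0, 0, 0, 0.1]

```text
t: 10.7
eef_pos: [596.9, 56.2, 36.2]
orientation: [-3.141, -0.0, 1.709]
ft_force: [-14.6, -3.7, 56.5]
finger_gap: 25.3
finger_force: 32.7
```

Emit:
jog_arm:
  deltas:
    - [0, 0, 0, 0, 0, 0, 0.1]
    - [0, 0, 0, 0, 0, 0, 0.5]
    - [0, 0, 0, 0, 0, 0, 0.5]
    - [0, 0, 0, 0, 0, 0, 0.5]
    - [0, 0, 0, 0, 0, 0, 0.5]

```text
t: 11.12
eef_pos: [598.4, 56.6, 36.8]
orientation: [3.139, 0.0, 1.709]
ft_force: [1.0, -1.9, 14.6]
finger_gap: 45.8
finger_force: 7.4
```

Emit:
jog_arm:
  deltas:
    - [0, 0, -0.04, 0, 0, 0, 0.6]
    - [0, 0, -0.11, 0, 0, 0, 0.6]
    - [0, 0, -0.19, 0, 0, 0, 0.6]
    - [0, 0, -0.25, 0, 0, 0, 0.6]
    - [0, 0, -0.25, 0, 0, 0, 0.6]

```text
t: 11.53
eef_pos: [599.4, 57.1, 166.2]
orientation: [3.135, -0.001, 1.709]
ft_force: [0.9, -0.2, -0.4]
finger_gap: 56.4
finger_force: 0.0
```

```bash
python3 -c "
from h import *
V=[]
for c,uv in(('scene',(315,220)),('side',(290,195))):
    r.capture(c); k=look('square_stamp',c,uv,20); 
    print(c,k is not None and np.round(fit('square_stamp',[(r.camera_model(c),k)]),2))
f=wristfit('square_stamp',(600,52))
plan((465,-330,190,.14))"
```

```text
scene [5.9027e+02 6.4080e+01 8.5000e-01 1.4000e-01]
side [ 5.9813e+02  6.2430e+01 -6.5000e-01  1.3000e-01]
square_stamp uv [281. 216.] fit [5.94452e+02 5.47670e+01 8.93000e-01 1.18000e-01]
t 11.8333 at [596.4  56.6 159.2] q7 0.15 gap 56.8
  -> (465, -330, 190) rows 4 [-0.243, -0.122, -0.02, -0.0, 0.0, -0.0]
  -> (465, -330, 190) rows 4 [-0.243, -0.122, -0.02, -0.0, 0.0, -0.0]
  -> (465, -330, 190) rows 4 [-0.243, -0.123, -0.02, -0.0, 0.0, -0.0]
```

```bash
python3 -c "
from h import *
cv2.imwrite('pics/w_dt2.png',r.capture('wrist')[90:330,130:430,::-1].repeat(2,0).repeat(2,1))
V=[]
k=look('divided_tray','wrist'); print(np.round(fit('divided_tray',[(r.camera_model('wrist'),k)],(605,14)),2))
"
```

```text
[6.0658e+02 1.3960e+01 3.2700e+00 1.0000e-02]
```

View pics/w_dt2.png

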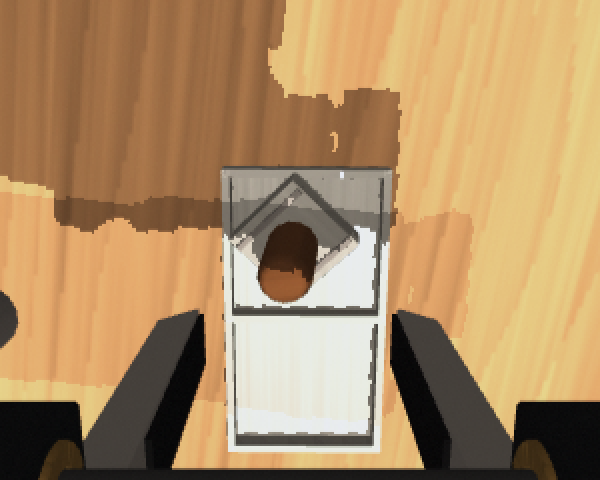

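The plate sits diagonal in the bay. Its far corner is close to the far wall and seems to be riding on it, with the knob leaning a little. I'll regrasp it, lift, turn it square to the bay and set it down centred.

```bash
python3 -c "
from h import *
m=r.camera_model('wrist'); 
for z in(53,58): print(ray(m,(273.5,231),z))
for u,v in((295,178),(232,240),(360,240)): print([ray(m,(130+u/2,90+v/2),z).round() for z in(14,17,28)])
plan((597,52,75,.14),(597,52,44,.14))"
```

```text
[593.87322467  44.83093666  53.        ]
[593.7555589   46.39548723  58.        ]
[array([592.,  86.,  14.]), array([592.,  87.,  17.]), array([591.,  88.,  28.])]
[array([564.,  51.,  14.]), array([565.,  52.,  17.]), array([565.,  54.,  28.])]
[array([628.,  60.,  14.]), array([628.,  60.,  17.]), array([627.,  63.,  28.])]
t 11.9333 at [596.7  56.4 159.4] q7 0.15 gap 56.4
  -> (597, 52, 75) rows 3 [-0.009, -0.0, 0.169, -0.001, 0.0, -0.001]
  -> (597, 52, 44) rows 1 [-0.0, 0.0, 0.062, -0.0, -0.0, 0.0]
```

Emit:
jog_arm:
  deltas:
    - [-0.015, -0.003, 0.08, 0, 0, 0, 0.6]
    - [-0.015, -0.003, 0.14, 0, 0, 0, 0.6]
    - [-0.015, -0.003, 0.19, 0, 0, 0, 0.6]
    - [-0.015, -0.003, 0.22, 0, 0, 0, 0.6]
    - [-0.015, -0.003, 0.231, 0, 0, 0, 0.6]

```text
t: 12.35
eef_pos: [595.0, 48.3, 41.9]
orientation: [-3.137, 0.001, 1.708]
ft_force: [1.5, -0.2, -0.1]
finger_gap: 56.0
finger_force: 0.0
```

Emit:
jog_arm:
  deltas:
    - [0, 0, 0, 0, 0, 0, 0.1]
    - [0, 0, 0, 0, 0, 0, 0.1]
    - [0, 0, 0, 0, 0, 0, 0.1]
    - [0, 0, 0, 0, 0, 0, 0.1]
    - [0, 0, 0, 0, 0, 0, 0.1]

```text
t: 12.77
eef_pos: [597.3, 49.0, 45.9]
orientation: [3.14, -0.0, 1.709]
ft_force: [0.5, 0.4, 0.3]
finger_gap: 26.4
finger_force: 0.2
```

Emit:
jog_arm:
  deltas:
    - [0, 0, 0, 0, 0, 0, 0.1]
    - [0, 0, -0.02, 0, 0, 0, 0.1]
    - [0, 0, -0.05, 0, 0, 0, 0.1]
    - [0, 0, -0.07, 0, 0, 0, 0.1]
    - [0, 0, -0.07, 0, 0, 0, 0.1]

```text
t: 13.18
eef_pos: [598.0, 48.9, 82.5]
orientation: [3.138, -0.0, 1.708]
ft_force: [0.2, 0.4, -0.4]
finger_gap: 24.9
finger_force: 14.9
```

```bash
python3 -c "
from h import *
cv2.imwrite('pics/w_dt3.png',r.capture('wrist')[:,:,::-1])
r.capture('side')
plan((601,52.6,80,.14-.77),(601,52.6,47,.14-.77))"
```

```text
t 13.2833 at [597.   49.   80.5] q7 0.22 gap 24.8
  -> (601, 53, 80) rows 4 [0.003, 0.004, 0.0, 0.0, -0.0, 0.244]
  -> (601, 53, 80) rows 4 [0.004, 0.003, 0.0, 0.0, -0.0, 0.244]
  -> (601, 53, 47) rows 1 [-0.0, 0.0, 0.066, -0.0, -0.0, 0.0]
```

View pics/w_dt3.png

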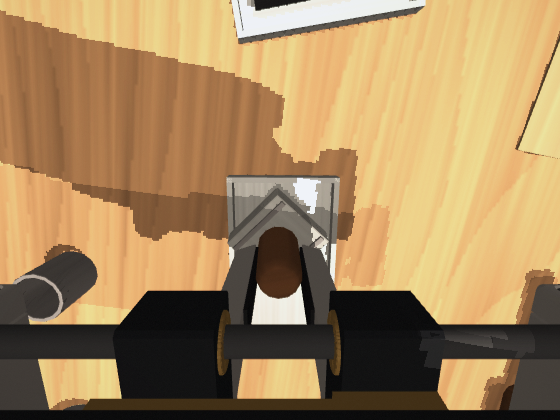

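The stamp (280,262) is held over the bay, still tipped slightly. I'll turn it square and lower it step by step.

Emit:
jog_arm:
  deltas:
    - [0.001, 0.002, 0, 0, 0, 0.244, 0.1]
    - [0.001, 0.002, 0, 0, 0, 0.244, 0.1]
    - [0.001, 0.002, 0, 0, 0, 0.244, 0.1]
    - [0.001, 0.002, 0, 0, 0, 0.244, 0.1]

```text
t: 13.62
eef_pos: [597.2, 49.5, 79.2]
orientation: [-3.141, 0.001, 1.319]
ft_force: [-0.8, -0.0, -0.7]
finger_gap: 24.6
finger_force: 14.9
```

Emit:
jog_arm:
  deltas:
    - [0, 0, 0, 0, 0, 0.244, 0.1]
    - [0, 0, 0, 0, 0, 0.244, 0.1]
    - [0, 0, 0, 0, 0, 0.244, 0.1]
    - [0, 0, 0.03, 0, 0, 0.244, 0.1]
    - [0, 0, 0.045, 0, 0, 0.244, 0.1]

```text
t: 14.03
eef_pos: [597.1, 49.7, 56.1]
orientation: [-3.141, 0.001, 0.946]
ft_force: [-0.7, -1.0, -1.4]
finger_gap: 24.5
finger_force: 14.9
```

Emit:
jog_arm:
  deltas:
    - [0, 0, 0.005, 0, 0, 0, 0.1]
    - [0, 0, 0.01, 0, 0, 0, 0.1]
    - [0, 0, 0.014, 0, 0, 0, 0.1]
    - [0, 0, 0.014, 0, 0, 0, 0.1]

```text
t: 14.37
eef_pos: [597.7, 49.2, 50.4]
orientation: [-3.141, 0.0, 0.943]
ft_force: [0.1, 0.2, -0.9]
finger_gap: 24.7
finger_force: 14.9
```

```bash
python3 -c "
from h import *
cv2.imwrite('pics/w_dt4.png',r.capture('wrist')[:,:,::-1]);plan();print(r.observe()['ft_force'].round(1),wp(*r.observe()['orientation']*100))"
```

```text
t 14.4167 at [597.8  49.3  50.6] q7 -0.39 gap 24.7
[ 0.  -0.2 -0.7] (314, 0, 94)
```

View pics/w_dt4.png

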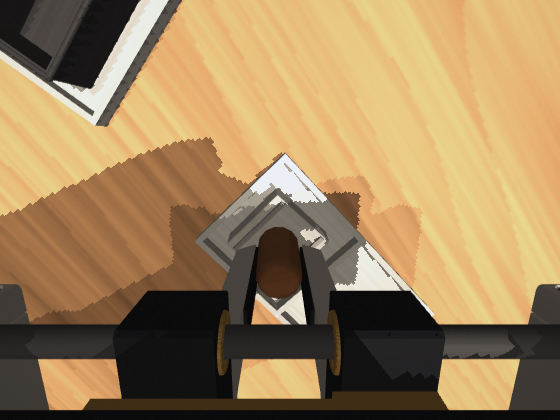

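The plate is now square inside the bay's walls (277,225). I'll lower on.

Emit:
jog_arm:
  deltas:
    - [0, 0, 0.003, 0, 0, 0, 0.1]
    - [0, 0, 0.006, 0, 0, 0, 0.1]
    - [0, 0, 0.008, 0, 0, 0, 0.1]
    - [0, 0, 0.008, 0, 0, 0, 0.1]

```text
t: 14.75
eef_pos: [597.6, 49.5, 46.4]
orientation: [-3.141, 0.0, 0.942]
ft_force: [-0.3, 0.0, 0.2]
finger_gap: 24.7
finger_force: 14.9
```

Emit:
jog_arm:
  deltas:
    - [0, 0, 0.003, 0, 0, 0, 0.1]
    - [0, 0, 0.005, 0, 0, 0, 0.1]
    - [0, 0, 0.005, 0, 0, 0, 0.1]

```text
t: 15.0
eef_pos: [598.5, 50.0, 44.4]
orientation: [3.141, -0.001, 0.942]
ft_force: [1.1, 2.2, 6.8]
finger_gap: 24.5
finger_force: 15.0
```

Contact. Now I'll press a touch more, release, rise and look.

Emit:
jog_arm:
  deltas:
    - [0, 0, 0.003, 0, 0, 0, 0.1]
    - [0, 0, 0.003, 0, 0, 0, 0.5]
    - [0, 0, 0.003, 0, 0, 0, 0.5]
    - [0, 0, 0.003, 0, 0, 0, 0.5]
    - [0, 0, 0.003, 0, 0, 0, 0.5]

```text
t: 15.42
eef_pos: [597.6, 49.3, 42.4]
orientation: [-3.141, 0.0, 0.942]
ft_force: [0.5, 0.6, 0.5]
finger_gap: 45.8
finger_force: 0.0
```

Emit:
jog_arm:
  deltas:
    - [0, 0, -0.04, 0, 0, 0, 0.6]
    - [0, 0, -0.11, 0, 0, 0, 0.6]
    - [0, 0, -0.19, 0, 0, 0, 0.6]
    - [0, 0, -0.24, 0, 0, 0, 0.6]
    - [0, 0, -0.24, 0, 0, 0, 0.6]

```text
t: 15.83
eef_pos: [600.1, 49.2, 167.5]
orientation: [3.138, -0.005, 0.941]
ft_force: [0.9, 0.7, -0.3]
finger_gap: 56.5
finger_force: 0.0
```

```bash
python3 -c "
from h import *
f=wristfit('square_stamp',(600,52),'w_dt5'); print(np.array([f[0]-606.6,f[1]-14])@R.from_euler('z',.13).as_matrix()[:2,:2])
plan((470,-335,170,.14))"
```

```text
square_stamp uv [276. 207.] fit [6.02576e+02 5.55480e+01 1.35000e-01 5.10000e-02]
[ 1.39592701 41.71901647]
t 15.9333 at [598.   49.7 163.2] q7 -0.49 gap 56.0
  -> (470, -335, 170) rows 4 [-0.258, 0.082, -0.005, 0.0, -0.0, -0.163]
  -> (470, -335, 170) rows 4 [-0.27, 0.014, -0.005, 0.0, -0.0, -0.163]
  -> (470, -335, 170) rows 4 [-0.265, -0.055, -0.005, 0.0, -0.0, -0.163]
```

View pics/w_dt5.png

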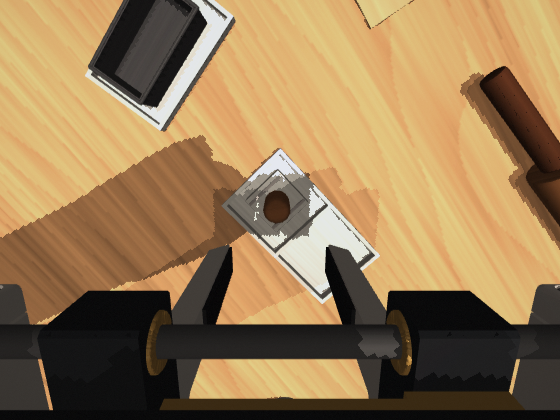

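The stamp stands in its bay, flat and square, 42 mm from the divider (277,205). Next is the small cutter.

```bash
python3 -c "
from h import *
plan((440,-18,180,.14))"
```

```text
t 15.9333 at [598.   49.7 163.2] q7 -0.49 gap 56.0
  -> (440, -18, 180) rows 4 [-0.148, -0.088, -0.017, 0.0, -0.0, -0.245]
  -> (440, -18, 180) rows 4 [-0.104, -0.137, -0.017, 0.0, -0.0, -0.245]
```

Emit:
jog_arm:
  deltas:
    - [-0.148, -0.088, -0.017, 0, 0, -0.245, 0.75]
    - [-0.148, -0.088, -0.017, 0, 0, -0.245, 0.75]
    - [-0.148, -0.088, -0.017, 0, 0, -0.245, 0.75]
    - [-0.148, -0.088, -0.017, 0, 0, -0.245, 0.75]

```text
t: 16.27
eef_pos: [516.1, 14.7, 170.2]
orientation: [-3.139, -0.0, 1.333]
ft_force: [1.2, 0.7, 0.1]
finger_gap: 70.6
finger_force: 0.0
```

Emit:
jog_arm:
  deltas:
    - [-0.104, -0.137, -0.017, 0, 0, -0.245, 0.75]
    - [-0.104, -0.137, -0.017, 0, 0, -0.245, 0.75]
    - [-0.104, -0.137, -0.017, 0, 0, -0.245, 0.75]
    - [-0.104, -0.137, -0.017, 0, 0, -0.245, 0.75]
    - [-0.104, -0.137, -0.017, 0, 0, -0.245, 0.75]

```text
t: 16.68
eef_pos: [440.1, -18.0, 179.4]
orientation: [3.141, -0.0, 1.707]
ft_force: [0.3, 0.1, 0.2]
finger_gap: 70.5
finger_force: 0.0
```

```bash
python3 -c "
from h import *
f=wristfit('small_cutter',(433,-13))
if f: plan((f[0],f[1],100,.14),(f[0],f[1],33,.14))"
```

```text
small_cutter uv [272. 201.] fit [ 4.33317e+02 -1.28530e+01  6.30000e-02  3.80000e-02]
t 16.7833 at [440.5 -18.  179.2] q7 0.11 gap 70.4
  -> (433, -13, 100) rows 2 [0.012, -0.013, 0.158, -0.0, 0.001, -0.002]
  -> (433, -13, 33) rows 2 [0.0, 0.0, 0.134, -0.0, 0.0, 0.0]
```

Emit:
jog_arm:
  deltas:
    - [0.012, -0.013, 0.08, 0, 0, 0, 0.75]
    - [0.012, -0.013, 0.16, 0, 0, 0, 0.75]
    - [0.012, -0.013, 0.22, 0, 0, 0, 0.75]
    - [0.012, -0.013, 0.27, 0, 0, 0, 0.75]
    - [0.012, -0.013, 0.292, 0, 0, 0, 0.65]

```text
t: 17.2
eef_pos: [431.2, -13.7, 29.8]
orientation: [-3.137, 0.002, 1.708]
ft_force: [-1.7, 0.2, 0.2]
finger_gap: 66.9
finger_force: 0.0
```

Emit:
jog_arm:
  deltas:
    - [0, 0, 0, 0, 0, 0, 0.2]
    - [0, 0, 0, 0, 0, 0, 0.2]
    - [0, 0, 0, 0, 0, 0, 0.2]
    - [0, 0, 0, 0, 0, 0, 0.2]
    - [0, 0, 0, 0, 0, 0, 0.2]

```text
t: 17.62
eef_pos: [433.0, -13.1, 34.3]
orientation: [3.14, -0.0, 1.711]
ft_force: [0.3, -0.8, 0.4]
finger_gap: 38.3
finger_force: 15.0
```

Emit:
jog_arm:
  deltas:
    - [0, 0, 0, 0, 0, 0, 0.2]
    - [0, 0, -0.03, 0, 0, 0, 0.2]
    - [0, 0, -0.08, 0, 0, 0, 0.2]
    - [0, 0, -0.12, 0, 0, 0, 0.2]
    - [0, 0, -0.12, 0, 0, 0, 0.2]

```text
t: 18.03
eef_pos: [433.9, -13.2, 96.5]
orientation: [3.137, -0.001, 1.711]
ft_force: [0.9, 0.0, 0.7]
finger_gap: 38.5
finger_force: 15.0
```

```bash
python3 -c "
from h import *
plan((611.5,-221.4,93,.14),(611.5,-221.4,36.5,.14))"
```

```text
t 18.0333 at [433.9 -13.2  96.5] q7 0.27 gap 38.5
  -> (612, -221, 93) rows 4 [-0.231, 0.147, 0.004, 0.001, -0.0, 0.0]
  -> (612, -221, 93) rows 4 [-0.231, 0.147, 0.004, 0.001, -0.0, 0.0]
  -> (612, -221, 36) rows 2 [-0.0, 0.0, 0.113, -0.0, -0.0, 0.0]
```

Emit:
jog_arm:
  deltas:
    - [-0.231, 0.147, 0.004, 0, 0, 0, 0.2]
    - [-0.231, 0.147, 0.004, 0, 0, 0, 0.2]
    - [-0.231, 0.147, 0.004, 0, 0, 0, 0.2]
    - [-0.231, 0.147, 0.004, 0, 0, 0, 0.2]

```text
t: 18.37
eef_pos: [524.5, -121.7, 91.8]
orientation: [3.139, 0.002, 1.709]
ft_force: [-2.0, 0.6, -0.2]
finger_gap: 38.2
finger_force: 15.0
```

Emit:
jog_arm:
  deltas:
    - [-0.231, 0.147, 0.004, 0, 0, 0, 0.2]
    - [-0.231, 0.147, 0.004, 0, 0, 0, 0.2]
    - [-0.231, 0.147, 0.004, 0, 0, 0, 0.2]
    - [-0.231, 0.147, 0.004, 0, 0, 0, 0.2]
    - [-0.231, 0.147, 0.004, 0, 0, 0, 0.2]

```text
t: 18.78
eef_pos: [611.4, -224.8, 88.9]
orientation: [3.141, 0.002, 1.709]
ft_force: [-1.6, 0.4, -0.7]
finger_gap: 38.3
finger_force: 15.0
```

Emit:
jog_arm:
  deltas:
    - [0, 0, 0, 0, 0, 0, 0.2]
    - [0, 0, 0, 0, 0, 0, 0.2]

```text
t: 18.95
eef_pos: [609.6, -220.6, 89.1]
orientation: [-3.141, -0.001, 1.712]
ft_force: [0.6, 1.1, -1.3]
finger_gap: 37.9
finger_force: 15.0
```

```bash
python3 -c "
from h import *
plan((611.5,-221.4,40,.14),(611.5,-221.4,36,.14))"
```

```text
t 18.95 at [ 609.6 -220.6   89.1] q7 0.75 gap 37.9
  -> (612, -221, 40) rows 2 [-0.002, 0.004, 0.098, -0.0, -0.001, 0.001]
  -> (612, -221, 36) rows 1 [0.0, 0.0, 0.008, -0.0, 0.0, -0.0]
```

Emit:
jog_arm:
  deltas:
    - [-0.002, 0.003, 0.04, 0, 0, 0, 0.2]
    - [-0.002, 0.003, 0.07, 0, 0, 0, 0.2]
    - [-0.002, 0.003, 0.09, 0, 0, 0, 0.2]
    - [-0.002, 0.003, 0.098, 0, 0, 0, 0.2]
    - [-0.002, 0.003, 0.098, 0, 0, 0, 0.2]

```text
t: 19.37
eef_pos: [611.1, -221.6, 39.4]
orientation: [-3.14, -0.001, 1.712]
ft_force: [-0.6, 0.4, -0.7]
finger_gap: 38.6
finger_force: 15.0
```

Emit:
jog_arm:
  deltas:
    - [0, 0, 0.003, 0, 0, 0, 0.2]
    - [0, 0, 0.006, 0, 0, 0, 0.2]
    - [0, 0, 0.006, 0, 0, 0, 0.2]

```text
t: 19.62
eef_pos: [612.1, -222.3, 37.8]
orientation: [3.141, 0.0, 1.712]
ft_force: [-0.3, 0.3, 0.6]
finger_gap: 38.3
finger_force: 15.0
```

Emit:
jog_arm:
  deltas:
    - [0, 0, 0.002, 0, 0, 0, 0.2]
    - [0, 0, 0.002, 0, 0, 0, 0.75]
    - [0, 0, 0.002, 0, 0, 0, 0.75]
    - [0, 0, 0.002, 0, 0, 0, 0.75]
    - [0, 0, 0.002, 0, 0, 0, 0.75]

```text
t: 20.03
eef_pos: [611.9, -222.3, 36.5]
orientation: [3.142, 0.0, 1.712]
ft_force: [0.6, 0.3, -1.0]
finger_gap: 61.5
finger_force: 0.0
```

Emit:
jog_arm:
  deltas:
    - [0, 0, -0.04, 0, 0, 0, 0.9]
    - [0, 0, -0.11, 0, 0, 0, 0.9]
    - [0, 0, -0.19, 0, 0, 0, 1]
    - [0, 0, -0.27, 0, 0, 0, 1]
    - [0, 0, -0.27, 0, 0, 0, 1]

```text
t: 20.45
eef_pos: [614.6, -224.1, 178.9]
orientation: [3.133, 0.003, 1.711]
ft_force: [0.2, -0.4, -0.3]
finger_gap: 92.9
finger_force: 0.0
```

```bash
python3 -c "
from h import *
wristfit('small_cutter',(611,-221),'w_pan')
k=look('round_pan','wrist'); print('pan',np.round(fit('round_pan',[(r.camera_model('wrist'),k)],(611,-221)),2))
plan((447,-188,175,.14))"
```

```text
small_cutter uv [274. 202.] fit [ 6.1248e+02 -2.2305e+02  9.7000e-02  4.2000e-02]
pan [ 6.0848e+02 -2.1933e+02  6.0000e-02  6.0000e-02]
t 20.6 at [ 611.9 -222.   171.6] q7 0.70 gap 93.5
  -> (447, -188, 175) rows 5 [0.114, -0.317, -0.007, 0.0, -0.0, 0.001]
```

Emit:
jog_arm:
  deltas:
    - [0.114, -0.317, -0.007, 0, 0, 0, 1]
    - [0.114, -0.317, -0.007, 0, 0, 0, 1]
    - [0.114, -0.317, -0.007, 0, 0, 0, 1]
    - [0.114, -0.317, -0.007, 0, 0, 0, 1]
    - [0.114, -0.317, -0.007, 0, 0, 0, 1]

```text
t: 21.02
eef_pos: [439.1, -186.7, 173.0]
orientation: [-3.137, -0.005, 1.709]
ft_force: [0.5, -1.2, -0.9]
finger_gap: 94.1
finger_force: 0.0
```

Emit:
jog_arm:
  deltas:
    - [0, 0, 0, 0, 0, 0, 1]
    - [0, 0, 0, 0, 0, 0, 1]

```text
t: 21.18
eef_pos: [447.2, -187.7, 174.7]
orientation: [-3.141, -0.0, 1.712]
ft_force: [0.7, 0.8, -0.4]
finger_gap: 94.1
finger_force: 0.0
```

```bash
python3 -c "
from h import *
f=wristfit('large_cutter',(440,-183))
if f: plan((f[0],f[1],100,.14),(f[0],f[1],34,.14))"
```

```text
large_cutter uv [272. 202.] fit [ 4.41065e+02 -1.82260e+02  6.50000e-02  2.40000e-02]
t 21.2833 at [ 447.8 -188.2  174.7] q7 0.59 gap 94.4
  -> (441, -182, 100) rows 2 [0.014, -0.012, 0.149, -0.0, 0.001, 0.001]
  -> (441, -182, 34) rows 2 [-0.0, -0.0, 0.132, 0.0, -0.0, 0.0]
```

Emit:
jog_arm:
  deltas:
    - [0.014, -0.012, 0.08, 0, 0, 0, 1]
    - [0.014, -0.012, 0.15, 0, 0, 0, 1]
    - [0.014, -0.012, 0.21, 0, 0, 0, 1]
    - [0.014, -0.012, 0.26, 0, 0, 0, 1]
    - [0.014, -0.012, 0.281, 0, 0, 0, 0.95]

```text
t: 21.7
eef_pos: [438.9, -182.1, 31.0]
orientation: [-3.137, -0.0, 1.712]
ft_force: [0.4, 0.6, -1.1]
finger_gap: 90.4
finger_force: 0.0
```

Emit:
jog_arm:
  deltas:
    - [0, 0, 0, 0, 0, 0, 0.5]
    - [0, 0, 0, 0, 0, 0, 0.5]
    - [0, 0, 0, 0, 0, 0, 0.5]
    - [0, 0, 0, 0, 0, 0, 0.5]
    - [0, 0, 0, 0, 0, 0, 0.5]

```text
t: 22.12
eef_pos: [441.0, -182.1, 35.7]
orientation: [3.139, 0.0, 1.712]
ft_force: [-0.7, -0.8, 7.4]
finger_gap: 62.8
finger_force: 15.0
```

Emit:
jog_arm:
  deltas:
    - [0, 0, 0, 0, 0, 0, 0.5]
    - [0, 0, -0.03, 0, 0, 0, 0.5]
    - [0, 0, -0.09, 0, 0, 0, 0.5]
    - [0, 0, -0.15, 0, 0, 0, 0.5]
    - [0, 0, -0.17, 0, 0, 0, 0.5]

```text
t: 22.53
eef_pos: [441.3, -182.6, 123.0]
orientation: [3.138, 0.001, 1.711]
ft_force: [1.0, -0.5, -0.8]
finger_gap: 62.4
finger_force: 15.0
```

Emit:
jog_arm:
  deltas:
    - [0, 0, 0, 0, 0, 0, 0.5]
    - [0, 0, 0, 0, 0, 0, 0.5]

```text
t: 22.7
eef_pos: [440.6, -181.4, 119.9]
orientation: [3.139, -0.0, 1.713]
ft_force: [0.0, 0.5, -1.1]
finger_gap: 62.3
finger_force: 15.0
```

```bash
python3 -c "
from h import *
plan((612,-222,119,.14))"
```

```text
t 22.7 at [ 440.6 -181.4  119.9] q7 0.67 gap 62.3
  -> (612, -222, 119) rows 5 [-0.129, 0.328, 0.002, 0.001, -0.0, 0.001]
```

Emit:
jog_arm:
  deltas:
    - [-0.129, 0.328, 0.002, 0, 0, 0, 0.5]
    - [-0.129, 0.328, 0.002, 0, 0, 0, 0.5]
    - [-0.129, 0.328, 0.002, 0, 0, 0, 0.5]
    - [-0.129, 0.328, 0.002, 0, 0, 0, 0.5]
    - [-0.129, 0.328, 0.002, 0, 0, 0, 0.5]

```text
t: 23.12
eef_pos: [616.1, -222.9, 116.1]
orientation: [-3.141, 0.001, 1.714]
ft_force: [-0.9, 1.0, -0.9]
finger_gap: 62.7
finger_force: 15.0
```

Emit:
jog_arm:
  deltas:
    - [0, 0, 0, 0, 0, 0, 0.5]
    - [0, 0, 0, 0, 0, 0, 0.5]

```text
t: 23.28
eef_pos: [610.4, -223.0, 116.4]
orientation: [-3.139, -0.001, 1.711]
ft_force: [-0.3, -0.1, -1.4]
finger_gap: 62.3
finger_force: 15.0
```

```bash
python3 -c "
from h import *
a=[r.capture(c)[:,:,::-1] for c in('wrist','scene','side')]
cv2.imwrite('pics/lc.png',np.hstack([cv2.resize(a[0],(400,300))]+[cv2.resize(x,(200,300)) for x in(a[1][200:320,190:270],a[2][150:285,320:410])]))
plan((612,-222,110,.14))"
```

```text
t 23.4333 at [ 610.1 -222.7  118. ] q7 0.74 gap 62.3
  -> (612, -222, 110) rows 1 [0.001, 0.004, 0.016, -0.001, -0.0, 0.0]
```

View pics/lc.png

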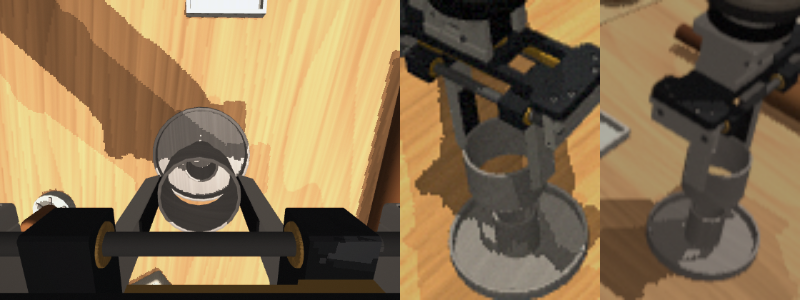

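The large ring is held roughly upright directly over the small one. I'll lower it in stages and watch the force.

Emit:
jog_arm:
  deltas:
    - [0.001, 0.003, 0.02, 0, 0, 0, 0.5]
    - [0.001, 0.003, 0.04, 0, 0, 0, 0.5]
    - [0.001, 0.003, 0.05, 0, 0, 0, 0.5]
    - [0.001, 0.003, 0.06, 0, 0, 0, 0.5]
    - [0.001, 0.003, 0.07, 0, 0, 0, 0.5]

```text
t: 23.85
eef_pos: [612.6, -222.0, 82.7]
orientation: [-3.141, -0.0, 1.712]
ft_force: [0.5, -0.0, -1.0]
finger_gap: 62.1
finger_force: 15.0
```

Emit:
jog_arm:
  deltas:
    - [0, 0, 0.01, 0, 0, 0, 0.5]
    - [0, 0, 0.025, 0, 0, 0, 0.5]
    - [0, 0, 0.04, 0, 0, 0, 0.5]
    - [0, 0, 0.05, 0, 0, 0, 0.5]
    - [0, 0, 0.06, 0, 0, 0, 0.5]

```text
t: 24.27
eef_pos: [612.7, -222.1, 52.7]
orientation: [-3.141, -0.0, 1.712]
ft_force: [0.9, -1.0, -1.4]
finger_gap: 62.6
finger_force: 15.0
```

Emit:
jog_arm:
  deltas:
    - [0, 0, 0.01, 0, 0, 0, 0.5]
    - [0, 0, 0.017, 0, 0, 0, 0.5]
    - [0, 0, 0.021, 0, 0, 0, 0.5]
    - [0, 0, 0.023, 0, 0, 0, 0.5]
    - [0, 0, 0.023, 0, 0, 0, 0.5]

```text
t: 24.68
eef_pos: [612.9, -222.1, 41.9]
orientation: [-3.142, 0.0, 1.712]
ft_force: [0.0, -0.5, -1.1]
finger_gap: 62.4
finger_force: 15.0
```

Emit:
jog_arm:
  deltas:
    - [0, 0, 0.004, 0, 0, 0, 0.5]
    - [0, 0, 0.004, 0, 0, 0, 0.5]

```text
t: 24.85
eef_pos: [612.8, -222.1, 39.9]
orientation: [3.142, 0.0, 1.712]
ft_force: [-0.6, -0.1, -0.9]
finger_gap: 62.4
finger_force: 15.0
```

Emit:
jog_arm:
  deltas:
    - [0, 0, 0.003, 0, 0, 0, 0.5]
    - [0, 0, 0.005, 0, 0, 0, 0.5]
    - [0, 0, 0.005, 0, 0, 0, 0.5]

```text
t: 25.1
eef_pos: [613.0, -222.4, 38.3]
orientation: [3.141, -0.0, 1.711]
ft_force: [-3.0, 1.7, 11.2]
finger_gap: 62.1
finger_force: 15.0
```

Emit:
jog_arm:
  deltas:
    - [0, 0, 0.001, 0, 0, 0, 0.9]
    - [0, 0, 0.001, 0, 0, 0, 0.9]
    - [0, 0, 0.001, 0, 0, 0, 0.9]
    - [0, 0, 0.001, 0, 0, 0, 0.9]
    - [0, 0, 0.001, 0, 0, 0, 0.9]

```text
t: 25.52
eef_pos: [612.8, -222.1, 36.9]
orientation: [-3.141, 0.0, 1.712]
ft_force: [-0.5, 0.1, -0.4]
finger_gap: 84.4
finger_force: 0.0
```

Emit:
jog_arm:
  deltas:
    - [0, 0, -0.03, 0, 0, 0, 0.9]
    - [0, 0, -0.1, 0, 0, 0, 0.9]
    - [0, 0, -0.18, 0, 0, 0, 0.75]
    - [0, 0, -0.27, 0, 0, 0, 0.75]
    - [0, 0, -0.27, 0, 0, 0, 0.75]

```text
t: 25.93
eef_pos: [615.3, -224.1, 180.3]
orientation: [3.133, 0.003, 1.71]
ft_force: [0.8, 0.7, 0.1]
finger_gap: 71.4
finger_force: 0.0
```

```bash
python3 -c "
from h import *
wristfit('large_cutter',(612,-222),'w_lc')
plan((435,-330,180,.14))"
```

```text
large_cutter uv [274. 203.] fit [ 6.13255e+02 -2.22811e+02  4.90000e-02  1.20000e-02]
t 26.0333 at [ 613.9 -222.6  175.2] q7 0.71 gap 70.4
  -> (435, -330, 180) rows 3 [-0.081, -0.192, -0.005, 0.001, 0.0, 0.0]
  -> (435, -330, 180) rows 3 [-0.081, -0.192, -0.005, 0.001, 0.0, 0.0]
```

Emit:
jog_arm:
  deltas:
    - [-0.081, -0.192, -0.005, 0, 0, 0, 0.6]
    - [-0.081, -0.192, -0.005, 0, 0, 0, 0.6]
    - [-0.081, -0.192, -0.005, 0, 0, 0, 0.6]

```text
t: 26.28
eef_pos: [519.0, -277.9, 174.0]
orientation: [-3.139, -0.0, 1.709]
ft_force: [0.3, -2.0, 0.1]
finger_gap: 56.8
finger_force: 0.0
```

Emit:
jog_arm:
  deltas:
    - [-0.081, -0.192, -0.005, 0, 0, 0, 0.6]
    - [-0.081, -0.192, -0.005, 0, 0, 0, 0.6]
    - [-0.081, -0.192, -0.005, 0, 0, 0, 0.6]
    - [-0.081, -0.192, -0.005, 0, 0, 0, 0.6]
    - [-0.081, -0.192, -0.005, 0, 0, 0, 0.6]

```text
t: 26.7
eef_pos: [433.0, -329.7, 176.9]
orientation: [-3.141, -0.001, 1.709]
ft_force: [0.1, 0.3, 0.1]
finger_gap: 56.7
finger_force: 0.0
```

```bash
python3 -c "
from h import *
f=wristfit('round_stamp',(428,-324))
if f: plan((f[0],f[1],100,.14),(f[0],f[1],38,.14))"
```

```text
round_stamp uv [274. 201.] fit [ 4.28467e+02 -3.24302e+02  5.40000e-02  3.30000e-02]
t 26.8 at [ 434.7 -328.6  176.7] q7 0.95 gap 56.4
  -> (428, -324, 100) rows 2 [0.01, -0.011, 0.153, -0.0, -0.0, 0.001]
  -> (428, -324, 38) rows 2 [0.0, -0.0, 0.124, 0.0, 0.0, 0.0]
```

Emit:
jog_arm:
  deltas:
    - [0.01, -0.011, 0.08, 0, 0, 0, 0.6]
    - [0.01, -0.011, 0.15, 0, 0, 0, 0.6]
    - [0.01, -0.011, 0.21, 0, 0, 0, 0.6]
    - [0.01, -0.011, 0.25, 0, 0, 0, 0.6]
    - [0.01, -0.011, 0.277, 0, 0, 0, 0.6]

```text
t: 27.22
eef_pos: [427.9, -323.5, 35.6]
orientation: [-3.139, -0.002, 1.714]
ft_force: [0.2, -0.5, 0.4]
finger_gap: 56.7
finger_force: 0.0
```

Emit:
jog_arm:
  deltas:
    - [0, 0, 0, 0, 0, 0, 0.1]
    - [0, 0, 0, 0, 0, 0, 0.1]
    - [0, 0, 0, 0, 0, 0, 0.1]
    - [0, 0, 0, 0, 0, 0, 0.1]
    - [0, 0, 0, 0, 0, 0, 0.1]

```text
t: 27.63
eef_pos: [428.7, -325.2, 39.4]
orientation: [3.14, 0.001, 1.712]
ft_force: [0.2, 1.0, -0.0]
finger_gap: 26.5
finger_force: 0.0
```

Emit:
jog_arm:
  deltas:
    - [0, 0, 0, 0, 0, 0, 0.1]
    - [0, 0, 0, 0, 0, 0, 0.1]
    - [0, 0, -0.05, 0, 0, 0, 0.1]
    - [0, 0, -0.12, 0, 0, 0, 0.1]
    - [0, 0, -0.2, 0, 0, 0, 0.1]

```text
t: 28.05
eef_pos: [426.8, -324.7, 138.9]
orientation: [-3.139, -0.001, 1.711]
ft_force: [0.6, -0.4, -0.5]
finger_gap: 24.6
finger_force: 15.0
```

Emit:
jog_arm:
  deltas:
    - [0, 0, -0.02, 0, 0, 0, 0.1]
    - [0, 0, -0.02, 0, 0, 0, 0.1]
    - [0, 0, -0.02, 0, 0, 0, 0.1]

```text
t: 28.3
eef_pos: [428.4, -324.7, 148.7]
orientation: [3.14, 0.0, 1.712]
ft_force: [0.4, 0.0, -1.0]
finger_gap: 24.8
finger_force: 15.0
```

```bash
python3 -c "
from h import *
t=np.array([606.6,14])+39*np.array([np.sin(.13),-np.cos(.13)]);print(t)
plan((505,-130,150,.14),(*t,150,.14))"
```

```text
[611.65573156 -24.67091385]
t 28.3 at [ 428.4 -324.7  148.7] q7 0.98 gap 24.8
  -> (505, -130, 150) rows 3 [0.182, 0.103, -0.001, 0.001, 0.0, 0.0]
  -> (505, -130, 150) rows 3 [0.182, 0.103, -0.001, 0.001, 0.0, 0.0]
  -> (612, -25, 150) rows 4 [0.179, 0.241, -0.0, -0.0, -0.0, 0.0]
```

Emit:
jog_arm:
  deltas:
    - [0.182, 0.103, 0, 0, 0, 0, 0.1]
    - [0.182, 0.103, 0, 0, 0, 0, 0.1]
    - [0.182, 0.103, 0, 0, 0, 0, 0.1]

```text
t: 28.55
eef_pos: [466.6, -223.8, 146.8]
orientation: [-3.14, -0.002, 1.713]
ft_force: [1.1, 1.1, -1.5]
finger_gap: 24.8
finger_force: 15.0
```

Emit:
jog_arm:
  deltas:
    - [0.182, 0.103, 0, 0, 0, 0, 0.1]
    - [0.182, 0.103, 0, 0, 0, 0, 0.1]
    - [0.182, 0.103, 0, 0, 0, 0, 0.1]

```text
t: 28.8
eef_pos: [505.0, -125.7, 146.8]
orientation: [-3.14, -0.001, 1.715]
ft_force: [0.6, 0.6, -0.7]
finger_gap: 24.4
finger_force: 15.0
```

Emit:
jog_arm:
  deltas:
    - [0.179, 0.241, 0, 0, 0, 0, 0.1]
    - [0.179, 0.241, 0, 0, 0, 0, 0.1]
    - [0.179, 0.241, 0, 0, 0, 0, 0.1]
    - [0.179, 0.241, 0, 0, 0, 0, 0.1]
    - [0.179, 0.241, 0, 0, 0, 0, 0.1]

```text
t: 29.22
eef_pos: [613.6, -19.3, 145.9]
orientation: [-3.14, -0.001, 1.718]
ft_force: [-2.0, 1.1, -1.5]
finger_gap: 24.2
finger_force: 15.0
```

Emit:
jog_arm:
  deltas:
    - [0, 0, 0.05, 0, 0, 0, 0.1]
    - [0, 0, 0.09, 0, 0, 0, 0.1]
    - [0, 0, 0.1, 0, 0, 0, 0.1]
    - [0, 0, 0.1, 0, 0, 0, 0.1]
    - [0, 0, 0.1, 0, 0, 0, 0.1]

```text
t: 29.63
eef_pos: [610.8, -25.4, 98.2]
orientation: [-3.14, 0.0, 1.711]
ft_force: [0.8, 0.3, 0.5]
finger_gap: 24.9
finger_force: 15.0
```

```bash
python3 -c "
from h import *
plan((611.5,-25,46,.14))"
```

```text
t 29.6333 at [610.8 -25.4  98.2] q7 0.43 gap 24.9
  -> (612, -25, 46) rows 2 [0.001, 0.002, 0.104, -0.001, 0.0, 0.0]
```

Emit:
jog_arm:
  deltas:
    - [0.001, 0.001, 0.04, 0, 0, 0, 0.1]
    - [0.001, 0.001, 0.07, 0, 0, 0, 0.1]
    - [0.001, 0.001, 0.09, 0, 0, 0, 0.1]
    - [0.001, 0.001, 0.104, 0, 0, 0, 0.1]
    - [0.001, 0.001, 0.104, 0, 0, 0, 0.1]

```text
t: 30.05
eef_pos: [611.3, -24.5, 45.9]
orientation: [-3.141, 0.0, 1.711]
ft_force: [-0.6, -0.2, -1.0]
finger_gap: 24.4
finger_force: 15.0
```

Emit:
jog_arm:
  deltas:
    - [0, 0, 0.003, 0, 0, 0, 0.1]
    - [0, 0, 0.006, 0, 0, 0, 0.1]
    - [0, 0, 0.008, 0, 0, 0, 0.1]
    - [0, 0, 0.008, 0, 0, 0, 0.1]

```text
t: 30.38
eef_pos: [611.8, -24.3, 42.8]
orientation: [3.141, -0.0, 1.712]
ft_force: [-0.1, 0.3, -1.0]
finger_gap: 24.2
finger_force: 15.0
```

Emit:
jog_arm:
  deltas:
    - [0, 0, 0.002, 0, 0, 0, 0.1]
    - [0, 0, 0.003, 0, 0, 0, 0.5]
    - [0, 0, 0.003, 0, 0, 0, 0.5]
    - [0, 0, 0.003, 0, 0, 0, 0.5]
    - [0, 0, 0.003, 0, 0, 0, 0.5]

```text
t: 30.8
eef_pos: [611.6, -24.3, 41.0]
orientation: [3.142, 0.0, 1.712]
ft_force: [0.1, 0.1, 0.0]
finger_gap: 45.7
finger_force: 0.0
```

Emit:
jog_arm:
  deltas:
    - [0, 0, -0.03, 0, 0, 0, 0.6]
    - [0, 0, -0.1, 0, 0, 0, 0.6]
    - [0, 0, -0.18, 0, 0, 0, 0.6]
    - [0, 0, -0.27, 0, 0, 0, 0.6]
    - [0, 0, -0.27, 0, 0, 0, 0.6]

```text
t: 31.22
eef_pos: [614.5, -25.2, 182.8]
orientation: [3.134, 0.0, 1.711]
ft_force: [2.0, 0.3, 0.7]
finger_gap: 56.1
finger_force: 0.0
```

Emit:
jog_arm:
  deltas:
    - [-0.12, -0.1, -0.2, 0, 0, 0, 0.6]
    - [-0.12, -0.1, -0.2, 0, 0, 0, 0.6]
    - [-0.12, -0.1, -0.2, 0, 0, 0, 0.6]
    - [-0.12, -0.1, -0.2, 0, 0, 0, 0.6]
    - [-0.12, -0.1, -0.2, 0, 0, 0, 0.6]

```text
t: 31.63
eef_pos: [570.8, -92.2, 278.0]
orientation: [3.138, -0.001, 1.709]
ft_force: [1.1, -1.5, -0.6]
finger_gap: 56.4
finger_force: 0.0
```

```bash
python3 -c "
from h import *
f=wristfit('round_stamp',(612,-24)); s=wristfit('square_stamp',(602,54))
T=R.from_euler('z',.13).as_matrix()[:2,:2]
for g in(f,s):
  if g: print(np.array([g[0]-606.6,g[1]-14])@T)
a=r.capture('wrist')[:,:,::-1]; b=r.capture('scene')[120:330,150:430,::-1]
cv2.imwrite('pics/end.png',np.hstack([cv2.resize(a,(400,300)),cv2.resize(b,(400,300))]))
plan()"
```

```text
round_stamp uv [316. 143.] fit [ 6.12068e+02 -2.32390e+01  2.10000e-01  5.10000e-02]
square_stamp uv [320.  80.] fit [6.03843e+02 5.70530e+01 1.26000e-01 3.20000e-02]
[  0.59424213 -37.63342576]
[ 2.84707235 43.04735479]
t 31.9333 at [570.4 -89.9 274.8] q7 0.39 gap 56.5
```

View pics/end.png

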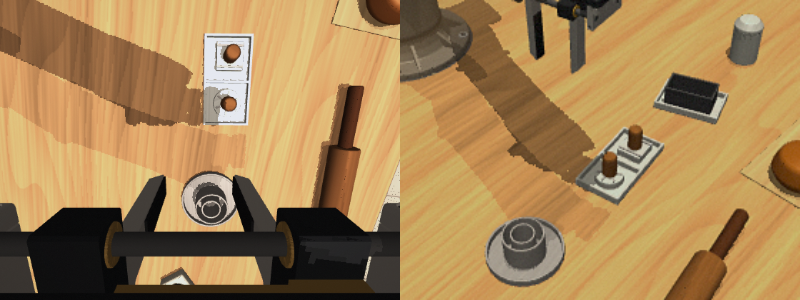

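Everything stands in place: the stamps are in their own bays (232,50) and (229,103), the cutters are nested in the pan (210,205), and the tin is in its tray. I'm handing in.

```bash
python3 -c "
from rig import r
print(r.sign_off())"
```

```text
the job is handed in; nothing more can be done
None
```

All five tools looked upright in their trays on the final pictures, the shaker and timer were never approached, and the job was handed in at about 32 s. The one risk is that while gripping the square stamp the wrist force read 122 N once, over the 120 N limit; nothing was flagged, and the hand-in gave no verdict.

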